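# Lock the casting into its inspection fixture with the draw latch

### The arm

A 6-joint arm with a two-finger parallel gripper is mounted at the origin on the work surface. World frame = base frame: x ahead of the robot, y to its left, z up, the work surface at z = 0. Lengths are in m, angles in rad, forces in N, time in s.
With the tool pointing down it reaches from about 0.35 to 0.775 m from the base axis. Payload 5.5 kg.
Tool frame: the origin (TCP) lies at the very end of the fingers, on their centre line; the grasp point (between the pads) lies 19 mm behind it (grip_point_offset is the distance from the TCP to the grasp point, in m); z points along the fingers, y is the direction in which the jaws open and shut (so a half turn about z gives the same grasp; the last joint's range is limited). The gripper opens to 85 mm and grips with 20 to 120 N. Pads are 22 mm wide; open, the fingers measure 114 mm over their backs; the gripper's body (76 mm by 85 mm) begins 54 mm behind the grasp point. The pads swing forward as they close: fully open they stand 13 mm farther back than shut.
Start: joints at [1.077, 0.313, 0.046, 1.304, 0, 1.431], TCP at [0.199, 0.539, 0.231] pointing down, gripper open.
Joint ranges: [-2.76, 2.76], [-0.86, 1.69], [-1.03, 1.26], [-2.2, 2.34], [-1.47, 1.5], [-3.14, 3.14]. Speed limits (rad/s): [2.57, 2.57, 3.14, 3.14, 3.14, 3.14].

### API

Orientations are given as a unit quaternion [w, x, y, z].
In Python, from workcell import * gives the robot as it stands.
- The arm moves only by the shell command python3 -m crank 'ROWS' [OPENING] [FORCE]. ROWS is a JSON object of lists of equal length, an entry for each row: "travel": the shift along the tool's x, y, z in units of 40 mm (1.0 is 40 mm), a list of three; "turn": the turn about the tool's z in rad. In form: {"travel": [[x, y, z], ...], "turn": [turn, ...]}. A call has 1 to 5 rows; each row is the pose to reach, as a shift and turn from the pose commanded when the call began, along the tool's axes at that moment; what a row does not reach only later rows make up. A row lasts 1/12 s, in which the tool goes at most 41.7 mm and 7.16 degrees, less where a joint would pass 70% of its speed; a pose out of reach is approached as far as the arm can. A call with a gripper value outside its range is refused whole. OPENING is the finger opening in mm, from 0 to 85.4, set as the call begins (- or left out, the last holds). The fingers move at their own pace and stop on an object; FORCE is the grip in N (left out, the last holds). Time passes only in rows, so rows that repeat a pose let the fingers close. It gives the time, the measured TCP pose, the force and the opening at its end, in the units of the state.
- get_state(): the state, without advancing time (a new reading comes with each control period).
- read_camera(name): name is "scene" or "top" or "wrist"; returns a dict with "image" (420x560x3 uint8, red, green, blue), "K" (3x3 intrinsics, pixels), "k1" (the pictures are not rectified: a ray, as slopes to the right and down, at radius r is drawn at 1 + k1 r^2 times it, then the intrinsics apply), "R" (3x3) and "t" (3): a world point X has camera coordinates R X + t. Camera axes: x right, y down, z forward; pixel columns grow to the right and rows downward; lengths in m; the calibration is good to about 2 mm. A picture is of the moment at which its call begins. There is no depth.
- hand_in(): hands the job in, once; it reports no verdict.
The state is a dict: "clock": time; "joint_pos": joint angles; "qvel": joint speeds; "tau": joint torques, N m; "tcp_pos": TCP position; "orientation": TCP orientation; "wrist_force": force on the tool from outside, world axes, zero at the start; "ft_torque": the same for the moment, N m; "finger_gap": finger opening in m.
Only numpy, scipy, OpenCV 4.12 (cv2) and the standard library are available. Lean on these libraries where they do the work, as an engineer would, in place of code of your own. Each camera call takes 0.05 s, during which the arm holds its last target. There are 200 camera calls.

### The job

The small iron casting lies in the inspection fixture, but the draw latch that pulls the hinged clamp arm shut on it is still open. With the lever still up, hook the latch's loop over the keeper on the clamp arm, feeling the crossbar gently (under 10 N) down on to the ledge and drawing it right in under the lip; then, with closed fingers, press the lever down over centre and bottom it on its stop with a firm push held for half a second, 10 to 20 N and never more than 25 N. Let go, and leave the casting and everything else where it is.

Things in the scene. Friction and masses are not known exactly. Their poses are not given: they have to be found in the camera images.
- fixture: Fixed aluminium plate, 270 x 300 x 15 mm, flat on the table. Origin: centre of its underside; x, y in the plate, z up. The draw latch moves wholly in the plane x = 75 mm: latch at y about -45, keeper at y about +30 mm. The casting lies at x -75 to 35, y -105 to -25 mm, top at z = 45 mm, between three stop pins (tops at z = 39 mm) and the clamp arm (top at z = 40 mm).
- latch_pivot (a point): Centre of the lever's fixed pivot pin (axis along fixture x), at fixture (75, -45, 62) mm, between two ears on a riser block (24 mm long in y, ending 8 mm above this point).
- lever (a joint): Lever angle about latch_pivot (rad). 0: handle level, towards fixture -y; 1.57: upright; up to 2.15, leaning to the keeper. Home is where the handle meets its stop, a rubber-tipped screw under it, set by hand: somewhere from -0.05 to +0.05. Friction 0.2 N m holds the lever anywhere. With the loop hooked, load sets in near 1.1, needs up to about 10 N on the handle, and goes over centre near 0.10.
- handle_end (a point): Middle of the free end of the lever's handle, a rubber-covered bar 22 mm wide (fixture x), 10 mm thick, 40 to 90 mm from the pivot; at lever angle 0 its upper face lies 9 mm above the pivot's height. Press it with closed fingers, first sideways, then down.
- loop (a joint): Angle between lever and U loop (rad): the loop's elevation above fixture +y is joint loop minus joint lever. Friction holds it anywhere; under 1 N at the crossbar moves it.
- loop_trunnion (a point): Pin in the lever on which the loop turns, 22 mm from latch_pivot: with the lever home it lies towards -y, 6 degrees below level; it goes round with the lever, up and over. So the crossbar can be carried anywhere in the latch's plane, lever and loop following. Turning the lever through the loop takes about 9 N.
- loop_bar (a point): Centre of the loop's crossbar. The loop is a U of 8 mm round steel: two straight rods 40 mm apart (48 mm over both; at fixture x = 55 and 95 mm) and the crossbar, parallel to fixture x, 90 mm from the trunnion. Grip it from above across both rods, about 20 mm short of the crossbar; the fingers have free room outside the rods down to the clamp arm, 40 mm above the table.
- keeper_seat (a point): Crossbar centre's place in the keeper (moves with the clamp arm; +y = away from the latch). The keeper is a steel hook block 22 mm wide: ledge 4 mm below this point, from y = -4 to +17 mm; upstand face at y = -4 mm; lip underside 5.5 mm and top 10.5 mm above the point, reaching to y = +1 mm. So the bar goes down beyond the lip (y over +5 mm), then in along the ledge with 1.5 mm spare under the lip.
- gate (a joint): Angle of the hinged clamp arm about its upright hinge, 190 mm from the keeper on the robot's side (rad); 0: where the locked latch holds it; larger: keeper farther from the latch (0.01 rad = 1.9 mm). About 3 N at the keeper moves it until its spring pad meets the casting at about 0.042; then the spring resists with 23 to 55 N.
- casting_center (a point): Dark cast-iron open cover with two bored rings, 110 x 80 x 30 mm, about 1.6 kg, loose on the plate between the stop pins and the clamp pad, already in place; point at its centre, half-way up. Not to be handled.
- ring_gauge: Steel ring 42 mm across, 14 mm high, loose on the fixture plate. Leave alone. Origin under its centre.
- cap_screw_a: Socket cap screw standing on its head, 40 mm high, loose on the plate. Leave alone.
- cap_screw_b: Another such screw. Leave alone.
- ball_standard: White ball of 25 mm on a round steel stand, 77 mm high, on the table. Leave alone.
- caliper: Digital caliper, 190 mm long, lying on the table. Leave alone.
- jog_puck: Black jog controller with a round grey cap, 100 x 75 x 44 mm, on the table. Leave alone.
- stylus_case: Closed grey plastic case 100 x 130 x 30 mm, on the table. Leave alone.
- driver: Screwdriver 200 mm long, lying on the table. Leave alone.

How it is judged:
By the outcome, as a careful person would: the job done as asked, in the order asked, and still so for the second after the job is handed in, with the robot touching nothing.
It also fails if it takes over 72 s, if anything falls off the work surface, if the arm or the gripper's body presses on something with over 40 N, if the wrist force passes 120 N, or if a joint passes its speed limit or range.

## Working session

There is one attempt and no reset: what is moved stays moved. The work goes in short steps, Python scripts to look and compute and a shell command to move; the robot and the scene stay as the last step left them, time stands still between calls to the robot, and variables do not carry over. Pictures are saved under pics/ and viewed, about 8 in all and at most 12, crops included, and the job is handed in when it is done.

```bash
ls; mkdir -p pics; python3 - <<'E'
from workcell import *
import cv2,numpy as np
s=get_state();print({k:np.round(v,4).tolist() for k,v in s.items()})
for n in("scene","top","wrist"):
    d=read_camera(n);cv2.imwrite(f"pics/{n}0.png",d["image"][:,:,::-1]);print(n,d["K"].tolist(),d["k1"],np.round(d["R"],4).tolist(),np.round(d["t"],4).tolist())
E
```

```text
pics
{'clock': 0.0, 'joint_pos': [1.0774, 0.314, 0.045, 1.3036, -0.0, 1.4312], 'qvel': [0.0004, 0.0001, -0.0016, 0.0001, -0.0008, 0.0016], 'tau': [-0.0002, -48.0632, 29.853, 0.0195, 0.0002, -0.0], 'tcp_pos': [0.199, 0.5389, 0.2304], 'orientation': [-0.0003, 0.176, 0.9844, -0.0009], 'wrist_force': [-0.4287, 0.1242, -0.3778], 'ft_torque': [0.0287, -0.0027, -0.0337], 'finger_gap': 0.0855}
scene [[399.9709389540497, 0.0, 277.07495323928123], [0.0, 399.9709389540497, 210.81257261435923], [0.0, 0.0, 1.0]] -0.05987193398612394 [[-0.3918, 0.92, 0.0125], [0.5342, 0.2385, -0.811], [-0.7491, -0.3111, -0.5849]] [0.1847, -0.2155, 1.4905]
top [[454.15082584933174, 0.0, 282.3744641336706], [0.0, 454.15082584933174, 208.90143135047825], [0.0, 0.0, 1.0]] -0.061411122893923 [[-0.0274, -0.9996, 0.0077], [-0.9984, 0.027, -0.0492], [0.0489, -0.0091, -0.9988]] [0.0281, 0.5098, 1.4566]
wrist [[313.26036918299593, 0.0, 281.44430664456155], [0.0, 313.26036918299593, 212.19775658554525], [0.0, 0.0, 1.0]] -0.013187555841203305 [[0.3473, 0.9377, -0.0016], [0.8872, -0.3281, 0.3246], [0.3038, -0.1141, -0.9459]] [-0.575, -0.042, 0.3819]
```

View pics/scene0.png

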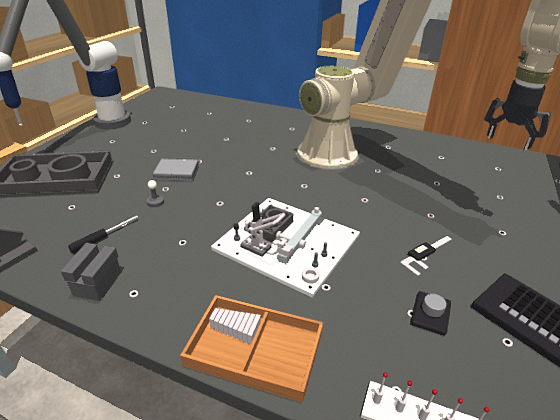

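View pics/top0.png

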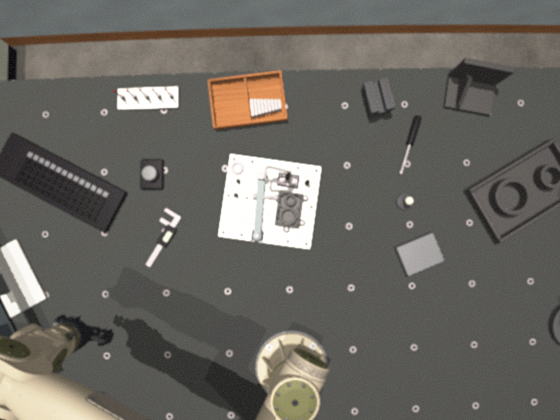

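```bash
cat > h.py <<'E'
from workcell import *
import cv2,numpy as np
def ray(d,uv):
    u=cv2.undistortPoints(np.array([[uv]],float),d["K"],np.array([d["k1"],0,0,0,0.]))[0,0] if False else und(d,uv)
    R=np.array(d["R"]);t=np.array(d["t"]);return -R.T@t,R.T@np.array([u[0],u[1],1.])
def und(d,uv):
    return cv2.undistortPoints(np.array([[uv]],float),np.array(d["K"]),np.array([d["k1"],0,0,0.]))[0,0]
def onz(d,uv,z):
    c,r=ray(d,uv);return c+r*(z-c[2])/r[2]
def tri(obs):
    A=np.zeros((3,3));b=np.zeros(3)
    for d,uv in obs:
        c,r=ray(d,uv);r/=np.linalg.norm(r);P=np.eye(3)-np.outer(r,r);A+=P;b+=P@c
    return np.linalg.solve(A,b)
def proj(d,X):
    p=np.array(d["R"])@X+np.array(d["t"]);p=p[:2]/p[2];p=p*(1+d["k1"]*(p@p));K=np.array(d["K"]);return K[:2,:2]@p+K[:2,2]
E
python3 - <<'E'
from h import *
for n,box in(("scene",(190,190,370,300)),("top",(205,145,330,255))):
    d=read_camera(n);im=d["image"]
    m=((im.min(2)>150)).astype(np.uint8);k=np.zeros_like(m);k[box[1]:box[3],box[0]:box[2]]=1;m*=k
    m=cv2.morphologyEx(m,cv2.MORPH_CLOSE,np.ones((9,9)))
    c=max(cv2.findContours(m,0,1)[0],key=cv2.contourArea);h=cv2.convexHull(c)
    q=cv2.approxPolyDP(h,8,True)[:,0];print(n,q.tolist())
    W=np.array([onz(d,p,.015)[:2] for p in q]);print(np.round(W,4).tolist(),W.mean(0))
    for i in range(len(q)):
        e=W[i]-W[i-1];print(np.linalg.norm(e),np.degrees(np.arctan2(e[1],e[0])))
    x0,y0,x1,y1=box;s=4
    cv2.imwrite(f"pics/{n}c.png",cv2.resize(im[y0:y1,x0:x1,::-1],None,fx=s,fy=s,interpolation=cv2.INTER_CUBIC))
E
```

```text
scene [[211, 245], [267, 198], [318, 207], [359, 231], [330, 288], [311, 296]]
[[0.6429, -0.1135], [0.3848, -0.0704], [0.3665, 0.0864], [0.429, 0.2251], [0.6635, 0.214], [0.7041, 0.1819]] [0.5318007  0.08725094]
0.3016445877959006 -101.69480120867242
0.26173183086613194 170.5255544452126
0.15792348856240618 96.62938099188699
0.1520741065899035 65.75120719615134
0.23470722151787662 -2.70162995242076
0.051821004206599325 -38.36212464569655
top [[229, 154], [321, 167], [309, 249], [218, 236]]
[[0.6936, 0.1828], [0.6432, -0.1149], [0.3788, -0.0679], [0.4285, 0.2239]] [0.53602676 0.05598324]
0.2682476433819295 -8.809076253865886
0.30201484460725186 -99.61780868940565
0.26851537696304295 169.907478368788
0.29600407450988103 80.32697925719445
```

```bash
cat >> h.py <<'E'
from scipy.spatial.transform import Rotation as Ro
F0=np.array([.536,.056,0.]);YAW=np.radians(-9.8)
def RF(): c,s=np.cos(YAW),np.sin(YAW);return np.array([[c,-s,0],[s,c,0],[0,0,1]])
def f2w(p): return F0+RF()@(np.array(p)/1e3)
def w2f(X): return RF().T@(np.array(X)-F0)*1e3
def tool(s):
    q=s["orientation"];return Ro.from_quat([q[1],q[2],q[3],q[0]]).as_matrix()
def go(p):  # fixture mm target -> units, turn left
    s=get_state();T=tool(s);d=T.T@(f2w(p)-np.array(s["tcp_pos"]))/.04
    y=T[:,1];a=YAW-np.arctan2(y[1],y[0]);print("units",d.round(3),"turn",round(-a,4),"tcpF",w2f(s["tcp_pos"]).round(1),"F",np.round(s["wrist_force"],1),"t",s["clock"])
E
python3 -m crank '{"travel":[[-0.92,-0.5,-0.03],[-1.84,-1,-0.06],[-2.76,-1.5,-0.09],[-3.68,-2,-0.12],[-4.6,-2.5,-0.15]],"turn":[0.1,0.2,0.3,0.4,0.5]}'
python3 -c "
from h import *
go([75,20,250])"
```

```text
clock: 0.67
tcp_pos: [0.3371, 0.3813, 0.2373]
orientation: [0.0, 0.416, 0.909, 0.0]
wrist_force: [0.6, 1.3, -0.7]
finger_gap: 0.0854
units [-10.536   0.018  -0.316] turn 0.884 tcpF [-251.3  286.7  237.3] F [ 0.6  1.3 -0.7] t 0.6667
```

```bash

python3 -m crank '{"travel":[[-1,0,-0.03],[-2,0,-0.06],[-3,0,-0.1],[-4,0,-0.15],[-5,0,-0.2]],"turn":[0.1,0.2,0.3,0.4,0.5]}'
python3 -c "
from h import *
go([75,20,250])"
```

```text
clock: 1.08
tcp_pos: [0.4688, 0.2303, 0.2455]
orientation: [0.0, 0.628, 0.778, 0.0]
wrist_force: [1.0, 0.6, 0.1]
finger_gap: 0.0854
units [-4.849  2.653 -0.114] turn 0.383 tcpF [-95.9 160.3 245.5] F [1.  0.6 0.1] t 1.0833
```

```bash

python3 -m crank '{"travel":[[-0.9,0.4,-0.03],[-1.7,0.9,-0.06],[-2.6,1.4,-0.1],[-3.6,1.9,-0.1],[-4.4,2.4,-0.1]],"turn":[0.1,0.2,0.3,0.38,0.38]}'
python3 -m crank '{"travel":[[-0.3,0.1,0],[-0.3,0.1,0],[-0.3,0.1,0]],"turn":[0,0,0]}'
python3 - <<'E'
from h import *
go([75,20,250])
d=read_camera("wrist");cv2.imwrite("pics/w1.png",d["image"][:,:,::-1])
import pickle;pickle.dump(d,open("w1.pkl","wb"))
for p in([75,-45,62],[75,30,50],[75,-135,68],[-135,150,15],[135,150,15]):print(p,proj(d,f2w(p)).round())
E
```

```text
clock: 1.5
tcp_pos: [0.6003, 0.0787, 0.2495]
orientation: [0.0, 0.764, 0.646, 0.0]
wrist_force: [-0.2, 0.3, 0.3]
finger_gap: 0.0854
clock: 1.75
tcp_pos: [0.6012, 0.0677, 0.2487]
orientation: [-0.001, 0.763, 0.647, -0.0]
wrist_force: [0.1, 0.7, 1.0]
finger_gap: 0.0857
units [-0.068  0.319 -0.034] turn 0.0064 tcpF [ 62.2  22.6 248.7] F [0.1 0.7 1. ] t 1.75
[75, -45, 62] [292. 244.]
[75, 30, 50] [293. 178.]
[75, -135, 68] [291. 313.]
[-135, 150, 15] [103.  64.]
[135, 150, 15] [348.  64.]
```

View pics/w1.png

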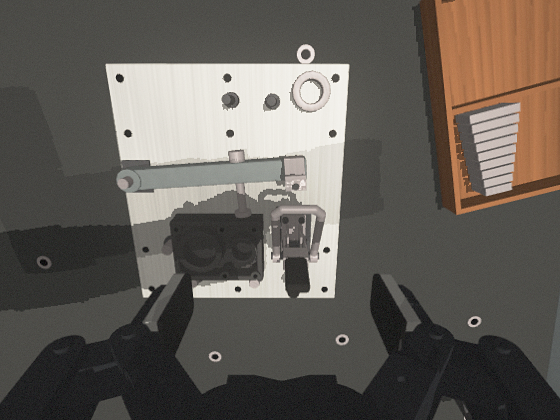

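```bash

python3 -m crank '{"travel":[[0.4,0.1,0.4],[0.8,0.2,0.8],[1,0.3,1.2],[1,0.3,1.6],[1,0.3,1.7]],"turn":[0,0,0.01,0.01,0.01]}'
python3 -m crank '{"travel":[[0,0,0],[0,0,0]],"turn":[0,0]}'
python3 - <<'E'
from h import *
go([75,20,250])
d=read_camera("wrist")
import pickle;pickle.dump(d,open("w2.pkl","wb"))
e=pickle.load(open("w1.pkl","rb"))
f=lambda d,x0,y0,x1,y1,s:cv2.resize(d["image"][y0:y1,x0:x1,::-1],None,fx=s,fy=s,interpolation=cv2.INTER_CUBIC)
a=f(e,250,140,350,300,3.75);b=f(d,220,120,420,420,2)
cv2.imwrite("pics/c12.png",np.hstack([a,b]));print(a.shape,b.shape)
E
```

```text
clock: 2.22
tcp_pos: [0.6174, 0.1083, 0.1789]
orientation: [-0.001, 0.764, 0.645, -0.001]
wrist_force: [-0.3, 0.9, -1.9]
finger_gap: 0.0853
clock: 2.38
tcp_pos: [0.6193, 0.1068, 0.1821]
orientation: [0.0, 0.765, 0.644, 0.0]
wrist_force: [-0.0, -0.3, 0.3]
finger_gap: 0.0855
units [-1.104  0.041 -1.698] turn -0.0005 tcpF [ 73.4  64.2 182.1] F [-0.  -0.3  0.3] t 2.3833
(600, 375, 3) (600, 400, 3)
```

View pics/c12.png

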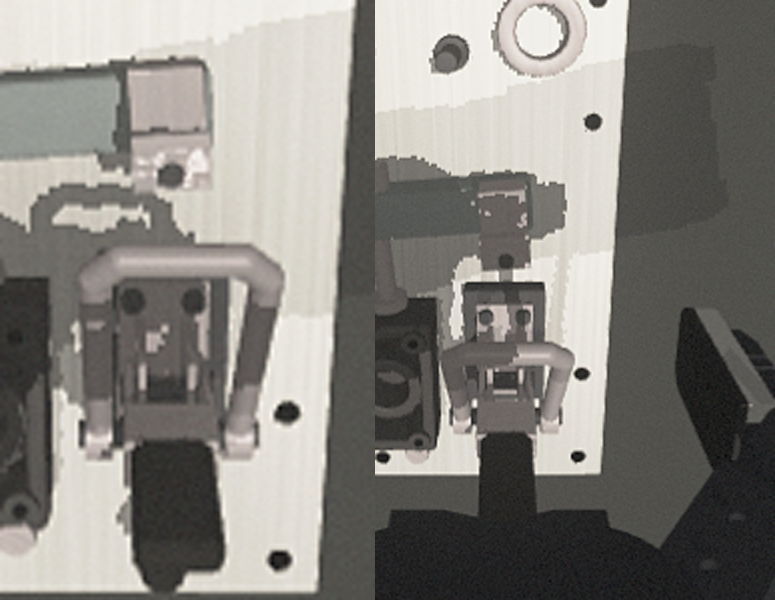

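```bash

python3 - <<'E'
from h import *
import pickle
e=pickle.load(open("w1.pkl","rb"));d=pickle.load(open("w2.pkl","rb"))
A=lambda x,y:(250+x/3.75,140+y/3.75)
B=lambda x,y:(220+(x-375)/2,120+y/2)
for n,a,b in(("bar",A(181,261),B(509,354)),("lipedge",A(168,131),B(504,234)),("ledge far edge",A(167,62),B(504,180)),("screw",A(172,175),B(506,261)),("trL",A(98,440),B(460,425)),("trR",A(240,440),B(551,425)),("platehole",A(287,411),B(582,374)),("plateh2",A(279,560),B(578,456)),("riserfrontL",A(132,302),B(486,317))):
    X=tri([(e,a),(d,b)]);print(n,w2f(X).round(1),"reproj",(proj(e,X)-a).round(1),(proj(d,X)-b).round(1))
sc=read_camera("scene");pickle.dump(sc,open("s1.pkl","wb"))
im=sc["image"];a=cv2.resize(im[190:290,220:345,::-1],None,fx=6,fy=6,interpolation=cv2.INTER_CUBIC)
cv2.imwrite("pics/s1.png",a)
E
```

```text
bar [ 76.8  23.  139.6] reproj [0.4 0.1] [-0.5 -0.1]
lipedge [76.1 38.1 70.5] reproj [0.1 0. ] [-0.1 -0. ]
ledge far edge [76.7 52.2 37.3] reproj [-0.1 -0. ] [0.1 0. ]
screw [77.2 26.3 73.4] reproj [-0.1 -0. ] [0.1 0. ]
trL [ 56.6 -45.6  93.6] reproj [-0.3 -0.1] [0.4 0.1]
trR [ 97.1 -45.2  94.1] reproj [0.1 0. ] [-0.1 -0. ]
platehole [122.  -72.1  19. ] reproj [0. 0.] [-0.1 -0. ]
plateh2 [ 122.8 -135.2   14.6] reproj [-0. -0.] [0. 0.]
riserfrontL [ 67.1 -27.3  30.9] reproj [0. 0.] [-0. -0.]
```

View pics/s1.png

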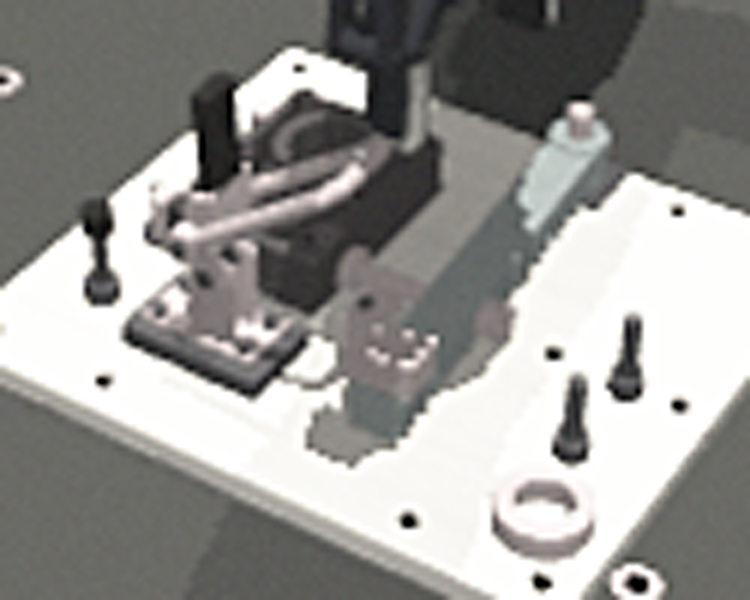

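```bash
sed -i 's/^def RF/F0=F0+np.array([np.cos(YAW),np.sin(YAW),0])*.0017\ndef RF/' h.py
python3 -c "
from h import *
go([75,9,180]);go([75,9,111])"
```

```text
units [-1.369  0.059  0.072] turn -0.0015 tcpF [ 72.7  63.8 182.9] F [-0.4 -0.4 -0.1] t 2.4833
units [-1.37   0.056  1.797] turn -0.0015 tcpF [ 72.7  63.8 182.9] F [-0.4 -0.4 -0.1] t 2.4833
```

```bash

python3 -m crank '{"travel":[[-0.7,0.05,0],[-1.37,0.05,0.1],[-1.37,0.05,0.7],[-1.37,0.05,1.3],[-1.37,0.05,1.8]],"turn":[0,0,0,0,0]}'
python3 -m crank '{"travel":[[0,0,0],[0,0,0]],"turn":[0,0]}'
python3 - <<'E'
from h import *
go([75,9,111])
d=read_camera("wrist")
import pickle;pickle.dump(d,open("w3.pkl","wb"))
cv2.imwrite("pics/w3.png",d["image"][:,:,::-1])
for p in([75,9,129],[75,23,141],[75,37,62]):print(proj(d,f2w(p)).round())
E
```

```text
clock: 2.9
tcp_pos: [0.613, 0.0505, 0.1098]
orientation: [0.001, 0.766, 0.643, 0.001]
wrist_force: [-0.2, -0.4, -0.3]
finger_gap: 0.0852
clock: 3.07
tcp_pos: [0.6119, 0.0513, 0.1095]
orientation: [-0.0, 0.766, 0.643, -0.0]
wrist_force: [-0.6, -0.0, 1.2]
finger_gap: 0.0854
units [ 0.018  0.027 -0.038] turn -0.0024 tcpF [ 73.9   8.3 109.5] F [-0.6 -0.   1.2] t 3.0667
[284. 297.]
[284. 284.]
[283. 198.]
```

View pics/w3.png

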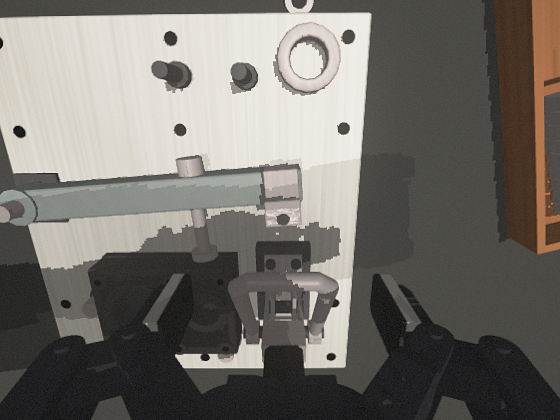

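```bash

python3 -m crank '{"travel":[[0,0,0],[0,0,0],[0,0,0],[0,0,0],[0,0,0]],"turn":[0,0,0,0,0]}' 40 40
python3 -m crank '{"travel":[[0,0,0],[0,0,0],[0,0,0]],"turn":[0,0,0]}'
python3 - <<'E'
from h import *
import pickle
go([75,9,111])
d=[pickle.load(open(f"w{i}.pkl","rb")) for i in(1,2,3)]
P=[]
for i,(x,y) in enumerate([(294.8,174.9),(284.5,237),(283,203)]):
    c,r=ray(d[i],(x,y));P.append((d[i],(x,y)))
    for z in(70,72.5,56):print(i,z,w2f(onz(d[i],(x,y),z/1e3)).round(1))
print(w2f(tri(P)))
# keeper closeup edges in w3
im=d[2]["image"][160:240,250:320,::-1];cv2.imwrite("pics/k3.png",cv2.resize(im,None,fx=7,fy=7,interpolation=cv2.INTER_CUBIC))
g=im.mean(2);print(np.c_[np.arange(160,235),g[:75,27:40].mean(1).round(),g[:75,16:20].mean(1).round()].astype(int).tolist())
E
```

```text
clock: 3.53
tcp_pos: [0.613, 0.0521, 0.1104]
orientation: [0.0, 0.765, 0.644, 0.001]
wrist_force: [-1.6, 2.5, 4.1]
finger_gap: 0.0466
clock: 3.78
tcp_pos: [0.613, 0.0522, 0.1102]
orientation: [0.0, 0.765, 0.644, 0.001]
wrist_force: [-0.9, 4.0, 5.6]
finger_gap: 0.0465
units [-0.01   0.004 -0.02 ] turn -0.0012 tcpF [ 74.8   9.4 110.2] F [-0.9  4.   5.6] t 3.7833
0 70 [74.4 38.1 70. ]
0 72.5 [74.2 38.6 72.5]
0 56 [75.  35.1 56. ]
1 70 [74.5 37.9 70. ]
1 72.5 [74.5 39.  72.5]
1 56 [74.7 31.8 56. ]
2 70 [74.9 35.9 70. ]
2 72.5 [74.9 36.7 72.5]
2 56 [75.  31.6 56. ]
[74.59302373 37.26853217 69.96006036]
[[160, 212, 225], [161, 208, 227], [162, 207, 228], [163, 187, 220], [164, 137, 154], [165, 99, 132], [166, 98, 104], [167, 101, 97], [168, 98, 101], [169, 120, 97], [170, 170, 113], [171, 194, 166], [172, 197, 194], [173, 196, 199], [174, 195, 197], [175, 196, 198], [176, 195, 196], [177, 194, 194], [178, 195, 196], [179, 194, 195], [180, 195, 194], [181, 194, 194], [182, 193, 192], [183, 194, 194], [184, 191, 194], [185, 181, 194], [186, 171, 194], [187, 166, 194], [188, 166, 188], [189, 166, 173], [190, 166, 172], [191, 166, 166], [192, 165, 167], [193, 166, 168], [194, 166, 166], [195, 160, 165], [196, 136, 167], [197, 126, 150], [198, 97, 89], [199, 92, 91], [200, 112, 87], [201, 147, 107], [202, 162, 146], [203, 167, 159], [204, 167, 166], [205, 166, 166], [206, 164, 165], [207, 162, 164], [208, 172, 163], [209, 204, 164], [210, 207, 182], [211, 203, 195], [212, 196, 191], [213, 189, 202], [214, 135, 214], [215, 116, 210], [216, 92, 179], [217, 82, 171], [218, 84, 161], [219, 86, 160], [220, 88, 175], [221, 89, 201], [222, 103, 195], [223, 113, 187], [224, 128, 190], [225, 144, 175], [226, 120, 149], [227, 104, 118], [228, 105, 100], [229, 104, 102], [230, 105, 101], [231, 104, 101], [232, 109, 102], [233, 119, 102], [234, 115, 100]]
```

View pics/k3.png

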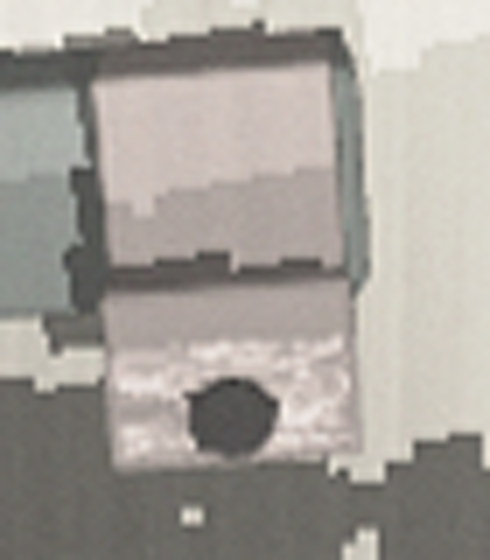

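```bash

python3 - <<'E'
from h import *
import pickle
d=pickle.load(open("w3.pkl","rb"))
for v,z in((170,57),(170,62),(197.5,72.5-5),(201,72.5),(201,70.5),(208.5,72.5),(226.5,72.5),(197.5,57)):print(v,z,w2f(onz(d,(284,v),z/1e3)).round(1))
go([75,9,111])
E
```

```text
170 57 [75.6 53.7 57. ]
170 62 [75.6 54.7 62. ]
197.5 67.5 [75.5 38.7 67.5]
201 72.5 [75.5 37.9 72.5]
201 70.5 [75.5 37.3 70.5]
208.5 72.5 [75.5 33.2 72.5]
226.5 72.5 [75.5 21.5 72.5]
197.5 57 [75.6 35.6 57. ]
units [-0.01   0.004 -0.02 ] turn -0.0012 tcpF [ 74.8   9.4 110.2] F [-0.9  4.   5.6] t 3.7833
```

```bash

python3 -m crank '{"travel":[[0.07,0,0.1],[0.14,0,0.19],[0.19,0,0.29],[0.245,0,0.38],[0.29,0,0.5]],"turn":[0,0,0,0,0]}'
python3 -m crank '{"travel":[[0.04,0,0.11],[0.07,0,0.22],[0.09,0,0.32],[0.1,0,0.42],[0.11,0,0.52]],"turn":[0,0,0,0,0]}'
python3 -c "
from h import *
go([75,25.8,62])"
```

```text
clock: 4.2
tcp_pos: [0.6148, 0.0631, 0.09]
orientation: [0.0, 0.765, 0.643, 0.0]
wrist_force: [-0.5, 2.8, 4.7]
finger_gap: 0.0465
clock: 4.62
tcp_pos: [0.6154, 0.0676, 0.0682]
orientation: [0.0, 0.765, 0.643, 0.0]
wrist_force: [1.5, 3.3, 3.9]
finger_gap: 0.0467
units [0.022 0.01  0.156] turn -0.0017 tcpF [74.6 24.9 68.2] F [1.5 3.3 3.9] t 4.6167
```

Now check the bar relative to the keeper from near.

```bash

python3 -m crank '{"travel":[[0.01,0,0.04],[0.02,0,0.08],[0.02,0,0.08]],"turn":[0,0,0]}'
python3 - <<'E'
from h import *
go([75,25.8,62])
d=read_camera("wrist")
import pickle;pickle.dump(d,open("w4.pkl","wb"))
im=d["image"][150:330,180:380,::-1];cv2.imwrite("pics/w4.png",cv2.resize(im,None,fx=3.3,fy=3.3,interpolation=cv2.INTER_CUBIC))
for p in([75,45,83],[75,54,57],[75,38,72]):print(proj(d,f2w(p)).round())
E
```

```text
clock: 4.87
tcp_pos: [0.6154, 0.0677, 0.0649]
orientation: [0.0, 0.766, 0.643, -0.0]
wrist_force: [1.6, 1.9, 3.3]
finger_gap: 0.0466
units [0.019 0.011 0.073] turn -0.0022 tcpF [74.5 25.1 64.9] F [1.6 1.9 3.3] t 4.8667
[283. 258.]
[282. 219.]
[282. 260.]
```

View pics/w4.png

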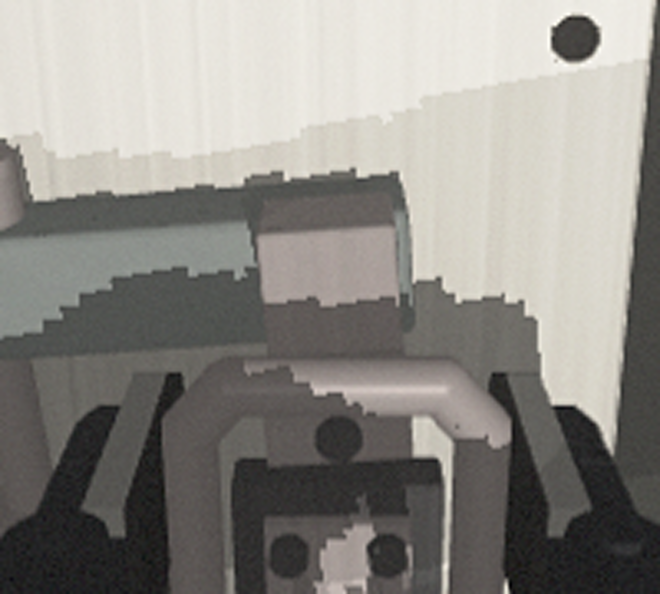

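```bash

python3 - <<'E'
from h import *
import pickle
d=pickle.load(open("w4.pkl","rb"))
for v,z in((267,76),(267,80),(267,84),(267,88)):print(v,z,w2f(onz(d,(283,v),z/1e3)).round(1))
E
```

```text
267 76 [75.2 36.6 76. ]
267 80 [75.2 38.8 80. ]
267 84 [75.2 41.  84. ]
267 88 [75.1 43.2 88. ]
```

```bash

python3 -m crank '{"travel":[[0.04,0,0],[0.08,0,0],[0.1,0,0.04],[0.1,0,0.08],[0.1,0,0.12]],"turn":[0,0,0,0,0]}'
python3 -c "
from h import *
go([75,28,48])"
```

```text
clock: 5.33
tcp_pos: [0.6156, 0.0694, 0.0605]
orientation: [0.001, 0.766, 0.643, -0.002]
wrist_force: [-1.1, -5.8, 3.4]
finger_gap: 0.0465
units [0.032 0.013 0.312] turn -0.0041 tcpF [74.5 26.8 60.5] F [-1.1 -5.8  3.4] t 5.3333
```

```bash

python3 -m crank '{"travel":[[0.03,0,0.02],[0.05,0,0.05],[0.05,0,0.08],[0.05,0,0.1],[0.05,0,0.1]],"turn":[0,0,0,0,0]}'
python3 - <<'E'
from h import *
go([75,28,48])
d=read_camera("wrist")
import pickle;pickle.dump(d,open("w5.pkl","wb"))
im=d["image"][150:330,180:380,::-1];cv2.imwrite("pics/w5.png",cv2.resize(im,None,fx=3.3,fy=3.3,interpolation=cv2.INTER_CUBIC))
for n in(4,5):
    e=pickle.load(open(f"w{n}.pkl","rb"));print(e["image"][210:290,290:300].mean((1,2)).round().astype(int).tolist())
E
```

```text
clock: 5.75
tcp_pos: [0.6159, 0.0711, 0.0563]
orientation: [0.002, 0.766, 0.642, -0.002]
wrist_force: [-0.4, -7.4, 3.3]
finger_gap: 0.0464
units [-0.011  0.013  0.207] turn -0.0044 tcpF [74.5 28.5 56.3] F [-0.4 -7.4  3.3] t 5.75
[96, 97, 95, 98, 99, 101, 99, 98, 118, 153, 160, 161, 161, 161, 160, 161, 160, 160, 161, 160, 161, 160, 160, 161, 161, 161, 161, 160, 162, 155, 118, 89, 91, 92, 91, 92, 91, 92, 90, 91, 91, 91, 89, 90, 90, 88, 83, 83, 88, 105, 117, 125, 133, 140, 145, 153, 166, 189, 198, 180, 168, 161, 157, 154, 141, 111, 90, 88, 90, 90, 89, 89, 89, 90, 89, 89, 89, 91, 85, 68]
[210, 191, 126, 84, 86, 87, 86, 87, 87, 91, 96, 95, 96, 96, 96, 97, 96, 97, 97, 95, 100, 130, 155, 159, 161, 160, 161, 161, 160, 160, 160, 160, 160, 161, 160, 160, 160, 160, 161, 152, 110, 89, 91, 91, 91, 91, 90, 90, 91, 91, 89, 88, 105, 116, 125, 134, 140, 145, 155, 171, 184, 192, 186, 166, 160, 151, 125, 115, 95, 87, 90, 89, 90, 88, 88, 87, 89, 91, 91, 89]
```

View pics/w5.png

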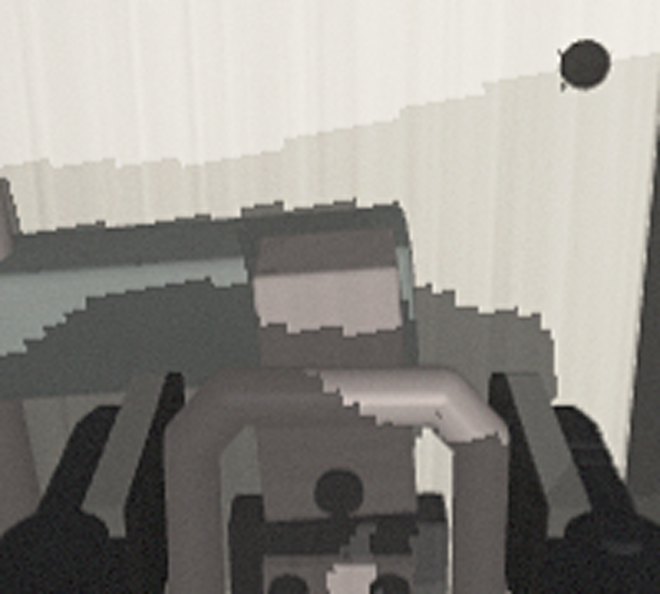

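```bash

python3 - <<'E'
from h import *
import pickle
for n,vb,ve in((4,266.7,219),(5,269.5,231)):
    d=pickle.load(open(f"w{n}.pkl","rb"))
    print([w2f(onz(d,(283,vb),z/1e3)).round(1).tolist()[1] for z in(68,72,76,80,84)], w2f(onz(d,(283,ve),.0575)).round(1))
E
```

```text
[32.3, 34.5, 36.7, 38.9, 41.1] [75.4 54.  57.5]
[39.0, 41.3, 43.6, 45.8, 48.1] [75.3 54.4 57.5]
```

```bash

python3 -m crank '{"travel":[[0.03,0,0],[0.06,0,0],[0.08,0,0.02],[0.08,0,0.05],[0.08,0,0.08]],"turn":[0,0,0,0,0]}'
python3 -m crank '{"travel":[[0,0,0.02],[0,0,0.04],[0,0,0.06],[0,0,0.08],[0,0,0.08]],"turn":[0,0,0,0,0]}'
python3 -c "
from h import *
go([75,30,48])"
```

```text
clock: 6.22
tcp_pos: [0.6164, 0.074, 0.0532]
orientation: [0.002, 0.766, 0.642, -0.002]
wrist_force: [-0.5, -7.8, 3.5]
finger_gap: 0.0462
clock: 6.63
tcp_pos: [0.6166, 0.0747, 0.05]
orientation: [0.001, 0.766, 0.643, -0.002]
wrist_force: [-0.2, -6.3, 3.5]
finger_gap: 0.0464
units [-0.053  0.013  0.051] turn -0.0039 tcpF [74.5 32.1 50. ] F [-0.2 -6.3  3.5] t 6.6333
```

```bash

python3 -m crank '{"travel":[[0,0,0.015],[0,0,0.03],[0,0,0.045],[0,0,0.045]],"turn":[0,0,0,0]}'
python3 -m crank '{"travel":[[0,0,0.015],[0,0,0.03],[0,0,0.045],[0,0,0.045]],"turn":[0,0,0,0]}'
python3 -c "
from h import *
go([75,30,48])"
```

```text
clock: 6.97
tcp_pos: [0.6167, 0.0748, 0.0484]
orientation: [0.001, 0.766, 0.643, -0.001]
wrist_force: [-0.2, -5.2, 3.8]
finger_gap: 0.0465
clock: 7.3
tcp_pos: [0.6165, 0.075, 0.0465]
orientation: [0.001, 0.766, 0.643, -0.001]
wrist_force: [-0.1, -4.8, 3.8]
finger_gap: 0.0462
units [-0.061  0.016 -0.036] turn -0.0041 tcpF [74.4 32.4 46.5] F [-0.1 -4.8  3.8] t 7.3
```

```bash

python3 -m crank '{"travel":[[0,0,0.01],[0,0,0.02],[0,0,0.03],[0,0,0.03]],"turn":[0,0,0,0]}'
python3 -m crank '{"travel":[[0,0,0.01],[0,0,0.02],[0,0,0.03],[0,0,0.03]],"turn":[0,0,0,0]}'
python3 - <<'E'
from h import *
go([75,30,48])
d=read_camera("wrist")
import pickle;pickle.dump(d,open("w6.pkl","wb"))
im=d["image"][150:330,180:380,::-1];cv2.imwrite("pics/w6.png",cv2.resize(im,None,fx=3.3,fy=3.3,interpolation=cv2.INTER_CUBIC))
print(d["image"][215:300,290:300].mean((1,2)).round().astype(int).tolist())
for y in(37,42,45,48):print(y,[proj(d,f2w([75,y,z]))[1].round(1) for z in(62,66)])
E
```

```text
clock: 7.63
tcp_pos: [0.6167, 0.0749, 0.0455]
orientation: [0.001, 0.766, 0.643, -0.001]
wrist_force: [0.0, -4.8, 4.8]
finger_gap: 0.0465
clock: 7.97
tcp_pos: [0.6167, 0.075, 0.0443]
orientation: [0.001, 0.766, 0.643, -0.001]
wrist_force: [-0.2, -5.7, 5.0]
finger_gap: 0.0464
units [-0.062  0.011 -0.092] turn -0.0036 tcpF [74.6 32.5 44.3] F [-0.2 -5.7  5. ] t 7.9667
[209, 209, 208, 209, 208, 207, 208, 208, 210, 201, 146, 89, 84, 86, 84, 85, 85, 85, 84, 85, 92, 95, 94, 93, 95, 95, 94, 94, 93, 94, 95, 93, 94, 96, 120, 149, 155, 159, 159, 158, 159, 159, 159, 158, 159, 156, 136, 98, 85, 85, 102, 114, 124, 133, 139, 144, 154, 169, 180, 181, 176, 153, 114, 113, 100, 82, 85, 89, 88, 87, 88, 89, 88, 87, 87, 81, 82, 81, 81, 80, 81, 82, 81, 84, 85]
37 [np.float64(287.5), np.float64(292.4)]
42 [np.float64(278.0), np.float64(282.8)]
45 [np.float64(272.3), np.float64(276.9)]
48 [np.float64(266.4), np.float64(270.9)]
```

```bash

python3 -m crank '{"travel":[[0,0,0.01],[0,0,0.02],[0,0,0.03],[0,0,0.03]],"turn":[0,0,0,0]}'
python3 -c "
from h import *
go([75,30,48])"
```

```text
clock: 8.35
tcp_pos: [0.6168, 0.075, 0.0442]
orientation: [0.001, 0.766, 0.643, -0.001]
wrist_force: [-3.0, -6.2, 9.6]
finger_gap: 0.0462
units [-0.063  0.009 -0.096] turn -0.0035 tcpF [74.6 32.5 44.2] F [-3.  -6.2  9.6] t 8.35
```

```bash

python3 -m crank '{"travel":[[-0.02,0,-0.02],[-0.05,0,-0.02],[-0.08,0,-0.02],[-0.11,0,-0.02]],"turn":[0,0,0,0]}'
python3 - <<'E'
from h import *
go([75,30,48]);print(get_state()["ft_torque"])
d=read_camera("wrist")
import pickle;pickle.dump(d,open("w7.pkl","wb"))
print(d["image"][225:310,290:300].mean((1,2)).round().astype(int).tolist())
for y in(37,42,45,48):print(y,[proj(d,f2w([75,y,z]))[1].round(1) for z in(60,62)])
print(proj(d,f2w([75,54,57])))
E
```

```text
clock: 8.68
tcp_pos: [0.6167, 0.0749, 0.0443]
orientation: [-0.001, 0.765, 0.644, 0.002]
wrist_force: [3.0, 8.1, 2.9]
finger_gap: 0.046
units [-0.058  0.011 -0.093] turn -0.001 tcpF [74.6 32.3 44.3] F [3.  8.1 2.9] t 8.6833
[ 1.43334063 -0.38530566  0.23815905]
[146, 91, 83, 85, 84, 84, 84, 85, 83, 85, 95, 93, 93, 94, 94, 93, 94, 94, 94, 92, 94, 94, 92, 106, 140, 153, 159, 157, 158, 158, 158, 156, 157, 157, 158, 149, 108, 84, 83, 98, 111, 121, 130, 136, 142, 150, 163, 175, 181, 177, 155, 113, 113, 105, 101, 96, 87, 88, 88, 88, 88, 87, 87, 86, 82, 80, 80, 80, 81, 81, 80, 81, 83, 85, 86, 88, 88, 88, 88, 88, 88, 86, 87, 87, 87]
37 [np.float64(284.6), np.float64(286.9)]
42 [np.float64(275.2), np.float64(277.4)]
45 [np.float64(269.4), np.float64(271.6)]
48 [np.float64(263.6), np.float64(265.7)]
[282.50786893 248.80972101]
```

```bash

python3 -m crank '{"travel":[[-0.03,0,0],[-0.06,0,0],[-0.09,0,0],[-0.12,0,0],[-0.15,0,0]],"turn":[0,0,0,0,0]}'
python3 -c "
from h import *
go([75,23,44])"
```

```text
clock: 9.15
tcp_pos: [0.616, 0.0711, 0.0442]
orientation: [-0.002, 0.765, 0.645, 0.003]
wrist_force: [3.2, 13.5, 4.7]
finger_gap: 0.0464
units [-0.138  0.01   0.005] turn 0.0012 tcpF [74.6 28.5 44.2] F [ 3.2 13.5  4.7] t 9.15
```

```bash

python3 -m crank '{"travel":[[-0.03,0,0],[-0.06,0,0],[-0.08,0,0],[-0.08,0,0]],"turn":[0,0,0,0]}'
python3 - <<'E'
from h import *
go([75,23,44]);print(get_state()["ft_torque"])
d=read_camera("wrist")
import pickle;pickle.dump(d,open("w8.pkl","wb"))
print(d["image"][225:310,290:300].mean((1,2)).round().astype(int).tolist())
for y in(33,37,42,45):print(y,[proj(d,f2w([75,y,z]))[1].round(1) for z in(60,62)])
print(proj(d,f2w([75,54,57])))
im=d["image"][150:330,180:380,::-1];cv2.imwrite("pics/w8.png",cv2.resize(im,None,fx=3.3,fy=3.3,interpolation=cv2.INTER_CUBIC))
E
```

```text
clock: 9.48
tcp_pos: [0.6154, 0.0676, 0.0441]
orientation: [-0.002, 0.765, 0.644, 0.003]
wrist_force: [1.9, 12.6, 3.3]
finger_gap: 0.0466
units [-0.05   0.01   0.003] turn 0.001 tcpF [74.6 25.  44.1] F [ 1.9 12.6  3.3] t 9.4833
[ 2.16643036 -0.43443057  0.13905125]
[97, 95, 96, 96, 96, 96, 95, 94, 105, 137, 155, 161, 160, 160, 159, 160, 160, 160, 159, 160, 160, 159, 160, 159, 159, 158, 159, 158, 159, 158, 159, 158, 159, 158, 159, 160, 154, 119, 84, 100, 114, 124, 133, 138, 144, 153, 171, 188, 191, 185, 170, 150, 107, 86, 90, 90, 94, 114, 117, 100, 103, 103, 94, 89, 89, 89, 88, 88, 89, 89, 88, 88, 89, 88, 89, 87, 89, 88, 88, 87, 87, 86, 86, 85, 85]
33 [np.float64(278.4), np.float64(280.7)]
37 [np.float64(270.8), np.float64(273.0)]
42 [np.float64(261.0), np.float64(263.1)]
45 [np.float64(255.0), np.float64(257.0)]
[282.52813344 234.06406132]
```

View pics/w8.png

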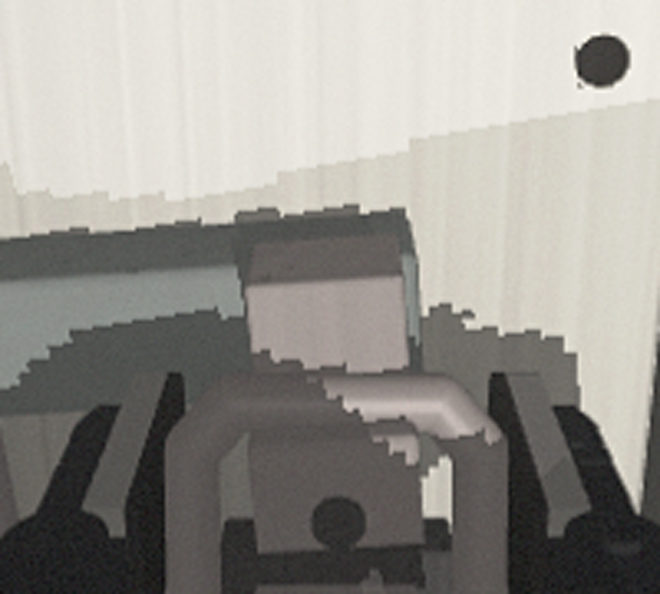

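```bash

python3 -m crank '{"travel":[[-0.03,0,0],[-0.05,0,0],[-0.07,0,0],[-0.08,0,0],[-0.08,0,0]],"turn":[0,0,0,0,0]}'
python3 - <<'E'
from h import *
go([75,23,44]);print(get_state()["ft_torque"])
d=read_camera("wrist")
import pickle;pickle.dump(d,open("w9.pkl","wb"))
print(d["image"][225:310,290:300].mean((1,2)).round().astype(int).tolist())
for y in(33,37,42):print(y,[proj(d,f2w([75,y,z]))[1].round(1) for z in(60,62)])
print(proj(d,f2w([75,54,57])),proj(d,f2w([75,38,72])),proj(d,f2w([75,21.5,72])))
E
```

```text
clock: 9.95
tcp_pos: [0.615, 0.065, 0.044]
orientation: [-0.002, 0.765, 0.645, 0.004]
wrist_force: [3.4, 14.6, 2.5]
finger_gap: 0.0461
units [0.018 0.009 0.   ] turn 0.0012 tcpF [74.6 22.3 44. ] F [ 3.4 14.6  2.5] t 9.95
[ 2.47480613 -0.54557614  0.0794879 ]
[96, 96, 97, 95, 94, 94, 90, 91, 116, 149, 157, 162, 161, 161, 160, 161, 161, 161, 160, 160, 160, 159, 160, 159, 160, 159, 160, 159, 159, 159, 159, 158, 159, 158, 160, 153, 116, 92, 87, 101, 114, 124, 132, 138, 144, 153, 168, 188, 192, 182, 146, 96, 84, 87, 86, 82, 88, 97, 99, 94, 97, 97, 97, 98, 94, 87, 88, 88, 88, 88, 88, 89, 88, 89, 87, 88, 88, 88, 89, 87, 86, 87, 86, 85, 84]
33 [np.float64(273.3), np.float64(275.5)]
37 [np.float64(265.6), np.float64(267.7)]
42 [np.float64(255.7), np.float64(257.7)]
[282.48729589 228.51211322] [282.64962904 277.0847735 ] [282.59286966 310.42587877]
```

```bash

python3 -m crank '{"travel":[[0.02,0,0],[0.04,0,0],[0.055,0,0],[0.055,0,0]],"turn":[0,0,0,0]}'
python3 -m crank '{"travel":[[0,0,0],[0,0,0],[0,0,0],[0,0,0],[0,0,0]],"turn":[0,0,0,0,0]}' 84
python3 - <<'E'
from h import *
go([75,23,44])
d=read_camera("wrist")
import pickle;pickle.dump(d,open("w10.pkl","wb"))
print(d["image"][225:310,290:300].mean((1,2)).round().astype(int).tolist())
for y in(33,37,42):print(y,[proj(d,f2w([75,y,z]))[1].round(1) for z in(60,62)])
print(proj(d,f2w([75,51.5,57])))
E
```

```text
clock: 10.33
tcp_pos: [0.615, 0.065, 0.044]
orientation: [-0.001, 0.765, 0.644, 0.002]
wrist_force: [1.9, 6.6, 4.5]
finger_gap: 0.0463
clock: 10.75
tcp_pos: [0.6139, 0.0624, 0.0432]
orientation: [-0.0, 0.766, 0.643, -0.0]
wrist_force: [-0.3, 0.3, -0.1]
finger_gap: 0.0843
units [ 0.085  0.025 -0.019] turn -0.0024 tcpF [74.  19.6 43.2] F [-0.3  0.3 -0.1] t 10.75
[94, 91, 86, 96, 128, 151, 157, 158, 157, 157, 157, 156, 157, 157, 157, 156, 157, 155, 156, 156, 156, 156, 155, 156, 155, 156, 157, 155, 155, 155, 157, 148, 108, 85, 85, 100, 113, 121, 130, 137, 143, 150, 165, 182, 187, 181, 160, 105, 83, 90, 88, 87, 96, 114, 117, 121, 117, 97, 87, 88, 87, 87, 86, 87, 87, 88, 87, 87, 87, 87, 85, 87, 86, 87, 84, 80, 81, 79, 79, 79, 78, 78, 80, 81, 86]
33 [np.float64(269.4), np.float64(271.6)]
37 [np.float64(261.5), np.float64(263.6)]
42 [np.float64(251.5), np.float64(253.5)]
[283.62492027 229.20850008]
```

```bash

python3 -m crank '{"travel":[[0,0,-0.3],[0,0,-0.8],[0,0,-1.4],[0,0,-2],[0,0,-2.5]],"turn":[0,0,0,0,0]}'
python3 -m crank '{"travel":[[0,0,0],[0,0,0],[0,0,0],[0,0,0],[0,0,0]],"turn":[0,0,0,0,0]}' 0
python3 - <<'E'
from h import *
go([75,-35,142])
d=read_camera("wrist")
import pickle;pickle.dump(d,open("w11.pkl","wb"))
im=d["image"][130:400,160:400,::-1];cv2.imwrite("pics/w11.png",cv2.resize(im,None,fx=2.2,fy=2.2,interpolation=cv2.INTER_CUBIC))
for p in([75,51.5,57],[75,35,61],[75,36,72],[75,-60,148],[75,-45,62]):print(p,proj(d,f2w(p)))
E
```

```text
clock: 11.22
tcp_pos: [0.6145, 0.0625, 0.1452]
orientation: [0.0, 0.766, 0.643, 0.0]
wrist_force: [1.2, -0.1, 0.1]
finger_gap: 0.0839
clock: 11.63
tcp_pos: [0.6134, 0.0627, 0.1421]
orientation: [-0.001, 0.766, 0.643, -0.001]
wrist_force: [0.0, 0.8, -0.6]
finger_gap: 0.0235
units [-1.369  0.043  0.004] turn -0.002 tcpF [ 73.4  19.8 142.1] F [ 0.   0.8 -0.6] t 11.6333
[75, 51.5, 57] [283.65976219 179.59695453]
[75, 35, 61] [283.70612919 202.36632184]
[75, 36, 72] [283.7961982  205.55058152]
[75, -60, 148] [284.67510948 400.5253769 ]
[75, -45, 62] [283.77342844 294.91911585]
```

View pics/w11.png

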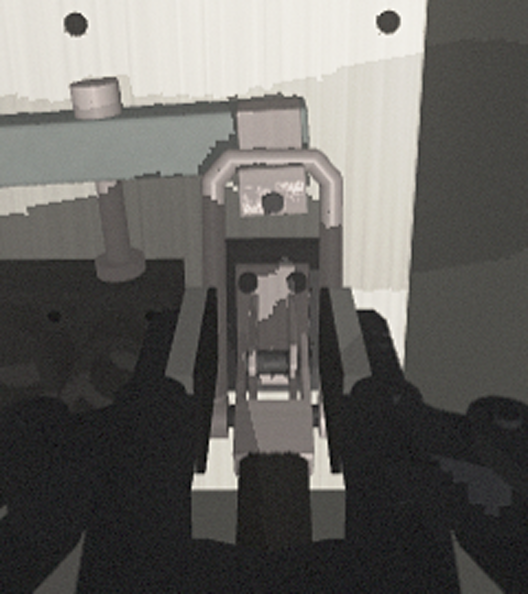

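```bash

python3 -m crank '{"travel":[[-0.3,0.04,0],[-0.6,0.04,0],[-0.9,0.04,0],[-1.1,0.04,0],[-1.2,0.04,0]],"turn":[0,0,0,0,0]}'
python3 -m crank '{"travel":[[-0.05,0,0],[-0.1,0,0],[-0.15,0,0],[-0.2,0,0],[-0.25,0,0]],"turn":[0,0,0,0,0]}'
python3 -m crank '{"travel":[[-0.05,0,0],[-0.1,0,0],[-0.15,0,0],[-0.2,0,0],[-0.25,0,0]],"turn":[0,0,0,0,0]}'
python3 -c "
from h import *
go([75,-45,142])"
```

```text
clock: 12.1
tcp_pos: [0.6073, 0.0131, 0.1437]
orientation: [0.0, 0.766, 0.643, -0.0]
wrist_force: [0.1, 0.1, -0.2]
finger_gap: 0.0002
clock: 12.52
tcp_pos: [0.606, 0.0055, 0.1437]
orientation: [-0.0, 0.765, 0.644, 0.0]
wrist_force: [-0.2, -0.1, 0.1]
finger_gap: -0.0001
clock: 12.93
tcp_pos: [0.6042, -0.0047, 0.1436]
orientation: [-0.0, 0.766, 0.643, 0.0]
wrist_force: [0.4, -0.1, -0.4]
finger_gap: -0.0002
units [ 0.08  -0.02   0.041] turn -0.0019 tcpF [ 75.8 -48.2 143.6] F [ 0.4 -0.1 -0.4] t 12.9333
```

```bash

python3 -m crank '{"travel":[[-0.04,0,0],[-0.08,0,0],[-0.12,0,0],[-0.16,0,0],[-0.2,0,0]],"turn":[0,0,0,0,0]}'
python3 -m crank '{"travel":[[-0.04,0,0],[-0.08,0,0],[-0.12,0,0],[-0.16,0,0],[-0.2,0,0]],"turn":[0,0,0,0,0]}'
python3 -c "
from h import *
go([75,-45,142])"
```

```text
clock: 13.35
tcp_pos: [0.6027, -0.0121, 0.1435]
orientation: [-0.0, 0.765, 0.644, 0.0]
wrist_force: [0.5, 4.1, -1.6]
finger_gap: 0.0003
clock: 13.77
tcp_pos: [0.6014, -0.0203, 0.1437]
orientation: [-0.0, 0.765, 0.643, 0.0]
wrist_force: [1.3, 4.2, -0.6]
finger_gap: -0.0
units [ 0.475 -0.018  0.042] turn -0.0018 tcpF [ 75.7 -64.  143.7] F [ 1.3  4.2 -0.6] t 13.7667
```

```bash

python3 -m crank '{"travel":[[-0.03,0,0.05],[-0.06,0,0.1],[-0.09,0,0.15],[-0.12,0,0.2],[-0.15,0,0.24]],"turn":[0,0,0,0,0]}'
python3 -m crank '{"travel":[[-0.05,0,0.03],[-0.1,0,0.06],[-0.15,0,0.09],[-0.2,0,0.12],[-0.26,0,0.16]],"turn":[0,0,0,0,0]}'
python3 -c "
from h import *
go([75,-89.4,120.4])"
```

```text
clock: 14.18
tcp_pos: [0.6015, -0.0267, 0.1354]
orientation: [0.001, 0.766, 0.643, 0.001]
wrist_force: [0.0, 3.9, 9.3]
finger_gap: 0.0001
clock: 14.6
tcp_pos: [0.5999, -0.0368, 0.1295]
orientation: [0.001, 0.766, 0.643, 0.001]
wrist_force: [-1.2, 4.5, 9.4]
finger_gap: -0.0005
units [-0.222 -0.052  0.227] turn -0.0018 tcpF [ 77.1 -80.5 129.5] F [-1.2  4.5  9.4] t 14.6
```

```bash

python3 -m crank '{"travel":[[-0.04,-0.01,0.05],[-0.08,-0.02,0.09],[-0.12,-0.03,0.14],[-0.17,-0.03,0.18],[-0.22,-0.03,0.22]],"turn":[0,0,0,0,0]}'
python3 -m crank '{"travel":[[-0.04,0,0.05],[-0.08,0,0.09],[-0.12,0,0.14],[-0.16,0,0.18],[-0.2,0,0.22]],"turn":[0,0,0,0,0]}'
python3 -c "
from h import *
go([75,-97.5,111.5])"
```

```text
clock: 15.02
tcp_pos: [0.5982, -0.0459, 0.1212]
orientation: [0.003, 0.766, 0.643, 0.002]
wrist_force: [2.0, 2.6, 10.1]
finger_gap: 0.0001
clock: 15.43
tcp_pos: [0.5968, -0.0542, 0.1123]
orientation: [0.003, 0.766, 0.643, 0.001]
wrist_force: [1.1, 2.3, 8.3]
finger_gap: 0.0002
units [ 0.019 -0.05   0.02 ] turn -0.0026 tcpF [ 77.  -98.3 112.3] F [1.1 2.3 8.3] t 15.4333
```

Tracking well. Continue to θ ≈ 0.25.

```bash

python3 -m crank '{"travel":[[-0.03,-0.01,0.05],[-0.06,-0.02,0.1],[-0.09,-0.04,0.15],[-0.12,-0.04,0.2],[-0.15,-0.04,0.25]],"turn":[0,0,0,0,0]}'
python3 -m crank '{"travel":[[-0.02,0,0.05],[-0.05,0,0.1],[-0.07,0,0.15],[-0.1,0,0.2],[-0.12,0,0.26]],"turn":[0,0,0,0,0]}'
python3 -c "
from h import *
go([75,-112.7,79])"
```

```text
clock: 15.85
tcp_pos: [0.5952, -0.0606, 0.1024]
orientation: [0.004, 0.766, 0.643, 0.002]
wrist_force: [3.9, -0.3, 7.2]
finger_gap: -0.0003
clock: 16.27
tcp_pos: [0.5939, -0.0654, 0.0915]
orientation: [0.003, 0.766, 0.643, 0.001]
wrist_force: [2.8, -0.1, 5.7]
finger_gap: 0.0004
units [-0.072 -0.027  0.313] turn -0.003 tcpF [  76.  -109.8   91.5] F [ 2.8 -0.1  5.7] t 16.2667
```

```bash

python3 -m crank '{"travel":[[-0.01,0,0.06],[-0.03,0,0.12],[-0.05,0,0.18],[-0.06,0,0.24],[-0.07,0,0.3]],"turn":[0,0,0,0,0]}'
python3 -m crank '{"travel":[[0,0,0.03],[-0.01,0,0.06],[-0.02,0,0.09],[-0.02,0,0.12],[-0.02,0,0.15]],"turn":[0,0,0,0,0]}'
python3 -c "
from h import *
go([75,-114,71])"
```

```text
clock: 16.68
tcp_pos: [0.5909, -0.0667, 0.0777]
orientation: [0.001, 0.766, 0.643, -0.0]
wrist_force: [1.1, -0.9, 2.5]
finger_gap: -0.0001
clock: 17.1
tcp_pos: [0.5902, -0.0667, 0.0728]
orientation: [0.0, 0.766, 0.643, -0.0]
wrist_force: [-4.6, 0.4, 20.0]
finger_gap: 0.0003
units [-0.058  0.06   0.046] turn -0.0019 tcpF [  72.6 -111.7   72.8] F [-4.6  0.4 20. ] t 17.1
```

```bash

python3 -m crank '{"travel":[[0,0.02,-0.03]],"turn":[0]}'
python3 -m crank '{"travel":[[0,0,0]],"turn":[0]}'
python3 -c "
from h import *
go([75,-114,71])"
```

```text
clock: 17.18
tcp_pos: [0.5903, -0.0665, 0.0732]
orientation: [-0.001, 0.765, 0.643, -0.0]
wrist_force: [0.6, -1.1, -0.1]
finger_gap: -0.0001
clock: 17.27
tcp_pos: [0.5905, -0.0665, 0.073]
orientation: [-0.001, 0.765, 0.643, -0.0]
wrist_force: [-3.0, -0.1, 8.1]
finger_gap: 0.0001
units [-0.064  0.053  0.05 ] turn -0.0018 tcpF [  72.9 -111.4   73. ] F [-3.  -0.1  8.1] t 17.2667
```

```bash

python3 -m crank '{"travel":[[0,0,0.008],[0,0,0.017]],"turn":[0,0]}'
python3 -m crank '{"travel":[[0,0,0]],"turn":[0]}'
```

```text
clock: 17.43
tcp_pos: [0.5906, -0.0665, 0.0729]
orientation: [-0.0, 0.765, 0.643, -0.0]
wrist_force: [-3.2, 0.6, 12.3]
finger_gap: -0.0001
clock: 17.52
tcp_pos: [0.5905, -0.0665, 0.0729]
orientation: [-0.0, 0.765, 0.643, -0.0]
wrist_force: [-2.9, 0.2, 10.4]
finger_gap: -0.0002
```

```bash

python3 -m crank '{"travel":[[0,0,0.01],[0,0,0.01],[0,0,0.01]],"turn":[0,0,0]}'
python3 -m crank '{"travel":[[0,0,0],[0,0,0],[0,0,0],[0,0,0]],"turn":[0,0,0,0]}'
python3 -m crank '{"travel":[[0,0,0],[0,0,0],[0,0,0],[0,0,0]],"turn":[0,0,0,0]}'
```

```text
clock: 17.77
tcp_pos: [0.5906, -0.0665, 0.0729]
orientation: [-0.0, 0.765, 0.643, -0.0]
wrist_force: [-3.6, 0.7, 13.3]
finger_gap: -0.0001
clock: 18.1
tcp_pos: [0.5906, -0.0665, 0.0729]
orientation: [-0.0, 0.765, 0.643, -0.0]
wrist_force: [-5.4, 0.5, 13.4]
finger_gap: -0.0001
clock: 18.43
tcp_pos: [0.5906, -0.0666, 0.0729]
orientation: [-0.0, 0.765, 0.643, -0.0]
wrist_force: [-3.9, 0.6, 12.9]
finger_gap: 0.0002
```

```bash

python3 -m crank '{"travel":[[0,0,-0.1],[0,0,-0.5],[0,0,-1.2],[0,0,-2],[0,0,-2.8]],"turn":[0,0,0,0,0]}'
python3 -m crank '{"travel":[[0.8,0,-0.4],[1.6,0,-0.4],[2.2,0,-0.4],[2.5,0,-0.4],[2.5,0,-0.4]],"turn":[0,0,0,0,0]}'
python3 - <<'E'
from h import *
go([75,0,200])
d=read_camera("wrist")
a=cv2.resize(d["image"][100:330,200:400,::-1],None,fx=2,fy=2,interpolation=cv2.INTER_CUBIC)
s=read_camera("scene")["image"][195:285,220:345,::-1];b=cv2.resize(s,None,fx=3.2,fy=460/90,interpolation=cv2.INTER_CUBIC)
cv2.imwrite("pics/end.png",np.hstack([a,b]))
for p in([75,23,61],[75,40,57],[75,-135,66]):print(p,(2*(proj(d,f2w(p))-[200,100])).round())
E
```

```text
clock: 18.85
tcp_pos: [0.5898, -0.0662, 0.1833]
orientation: [-0.002, 0.765, 0.643, -0.001]
wrist_force: [0.3, 0.4, 0.5]
finger_gap: 0.0
clock: 19.27
tcp_pos: [0.6079, 0.0343, 0.1988]
orientation: [-0.001, 0.764, 0.645, -0.0]
wrist_force: [0.4, -0.7, 0.5]
finger_gap: 0.0
units [ 0.229  0.053 -0.03 ] turn 0.0017 tcpF [ 72.9  -9.1 198.8] F [ 0.4 -0.7  0.5] t 19.2667
[75, 23, 61] [168. 132.]
[75, 40, 57] [168.  93.]
[75, -135, 66] [167. 433.]
```

View pics/end.png

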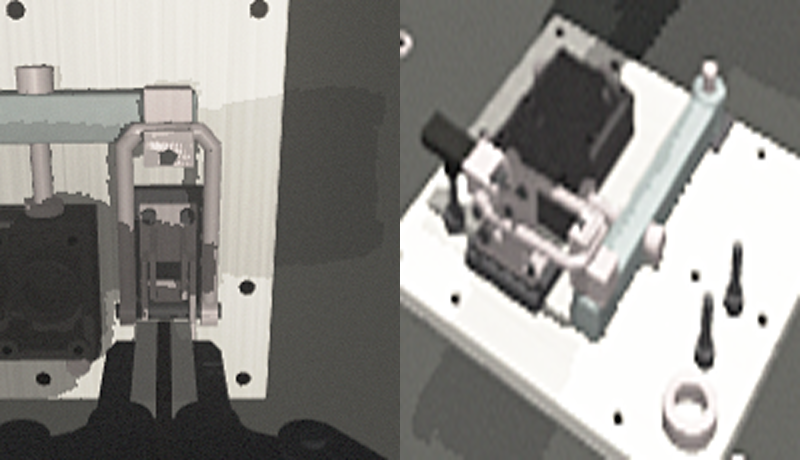

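```bash
python3 -c "
from workcell import *
s=get_state();print(s['wrist_force'],s['qvel']);print(hand_in())"
```

```text
[ 0.49717758  0.39454664 -1.07570004] [-2.50984617e-02 -4.15010457e-03 -2.27137807e-03 -1.86422081e-03
 -1.23590789e-03 -1.15355612e-05]
the job is handed in; nothing more can be done
None
```

The latch is closed and the job is handed in at about 19 s on the robot's clock.

- **Hooking the loop:** I gripped the loop across both rods and lowered the crossbar beyond the lip. It touched the ledge at about 6 N above the reading before contact (9.6 N on the raw wrist reading). I then drew it in under the lip until the clamp arm moved with it, by about 2.6 mm, and let go. A picture after release showed the bar where I expected it.
- **Pressing the lever:** With closed fingers I pushed the lever over sideways, then down over centre on to its stop. It needed 9 to 10 N on the way.
- **The bottoming push:**
  - First contact with the stop read 20.0 N vertical (about 20.5 N in all), the highest I saw, so I eased off.
  - I then held about 13 N (readings 12.9 to 13.4 N) for about 0.7 s without the tool sinking any further.
- **Last checks:**
  - The final pictures showed the handle down and the crossbar in the keeper, within about 1 mm of where the closed position puts it.
  - Casting, screws and ring looked undisturbed by eye; I did not measure them or look again at the things on the table.
  - The robot was clear, with about 1 N on the wrist.

**Disagreements:**
- My first two-view height for the loop's pin was about 10 mm too high. I used the known linkage lengths instead.
- The ledge was felt about 2 to 3 mm lower than I had worked out, probably from rod slip in the grip or calibration error.
- While pressing, the tool drifted about 2 mm sideways on the handle, with up to 5 N of side force.
- I read forces only at the end of each call, so a brief peak between readings would not show.

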